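Unpin the bench bender and swing it open

TASK

Open the bench bender so that the next flat bar can be laid in. Its swing arm is locked by a spring pin: pull the pin up by its T-handle, turn it to one of the rest notches so that it stays up by itself, and let go of it; then swing the arm right round to its stop post. Leave the pin parked and the arm at its stop, and do not disturb the loose things lying on the bench.

Things in the scene. Friction and masses are not known exactly. Their poses are not given: they have to be found in the camera images.
- bender: Grey base of a bench bar bender, bolted down: plate 160 x 250 x 14 mm, reaching from x -105 to +55 and y -115 to +135 mm in its frame. Origin: on the arm's vertical pivot axis, at bench height; z up. The locked arm points along +y; it opens counter-clockwise seen from above, towards -x. Two dark clamping blocks, up to 64 mm high, stand at y -110 to -54 mm.
- swing_arm (a joint): Angle of the flat steel swing arm (36 mm wide, 24 to 36 mm above the bench) in rad: 0 (within 0.02) when locked, 1.60 against the stop post; grows counter-clockwise seen from above. The lock pin goes through a hole in it: with the pin down it cannot turn. It turns stiffly (0.3 N m, 2 N at the hand grip) and stays where it is left.
- grip_mid (a point): Point on the axis of the black upright hand grip near the arm's end, 105 mm above the bench, 150 mm from the pivot axis. The grip is round, 27 mm in diameter, from 42 to 133 mm above the bench, and does not turn on the arm. The arm is swung by it: pushed from the side or pinched from above.
- pivot (a point): Point on the arm's vertical pivot axis, 36 mm above the bench. Round the axis stands a fixed die, 40 mm in diameter, its bolt ending 70 mm above the bench.
- stop_post (a point): Point in the small steel stop post (15 mm diameter, top 40 mm above the bench) on the base, which the side of the arm meets when fully open.
- lock_pin (a joint): Lift of the spring lock pin in m: 0 when it is down in the arm's hole, 0.015 when parked in a rest notch, at most 0.027. The spring pulls it down with 6 N when down, 11 N when fully raised.
- t_handle (a joint): Turn of the pin's T-handle in rad (counter-clockwise from above positive): 0 when locked, its 6 mm cross pin in the deep slot of the sleeve. The rest notches, 5 mm deep, are 60 degrees to either side, at +1.05 or -1.05 rad, both equally good. To be turned it must be lifted at least 20 mm; over the notch it is let down to 15 mm.
- tee_mid (a point): Centre of the pin's black T-handle: a bar 64 mm long, 14 mm wide, 22 mm high, its centre 108 mm above the bench when locked (underside 97 mm). The point's y axis runs along the bar, at the start along the arm.
- sleeve_top (a point): Centre of the top of the pin's dark toothed sleeve (38 mm diameter), 82 mm above the bench, below the T-handle, 90 mm from the pivot axis. It stands on a grey bridge over the locked arm: top 50 mm high, in the bender's frame x -25 to +49 mm, y 68 to 112 mm, its upright on the arm's +x side, so the arm leaves it towards -x.
- flat_bar: Loose rusty flat bar, 21 x 122 mm and 14 mm high at the bolt through one end, lying to the right of the bender. In front of it, nearer the robot, stands a clear plastic bag 200 mm high and 70 mm wide, which always stays in the same place (x 0.45 to 0.51 m, y -0.10 to -0.03 m from the robot): keep the gripper clear of it. Origin: centre of its underside. To be left alone.
- angle_bracket: Loose grey steel angle bracket, 36 x 50 x 50 mm, farther to the right. Origin: centre of its underside. To be left alone.
- kraft_pack: Loose brown cardboard pack of fixings, 60 x 85 x 50 mm, behind and to the right. Origin: centre of its underside. To be left alone.

How it is judged:
By the outcome, as a careful person would: the job done as asked, in the order asked, and still so for the second after the job is handed in, with the robot touching nothing.
It also fails if it takes over 56 s, if anything falls off the work surface, if the arm or the gripper's body presses on something with over 40 N, if the wrist force passes 120 N, or if a joint passes its speed limit or range.

ROBOT

A 6-joint arm with a two-finger parallel gripper is mounted at the origin on a cart in front of the work surface, level with it; the furniture and walls round the work are solid. World frame = base frame: x ahead of the robot, y to its left, z up, the work surface at z = 0. Lengths are in m, angles in rad, forces in N, time in s.
With the tool pointing down it reaches from about 0.225 to 0.875 m from the base axis. Payload 3.4 kg.
Tool frame: the origin (TCP) lies on the centre line of the jaws, within the pads' length; the fingertips stand 11 mm ahead of it and the grasp point (between the pads) lies 8 mm behind it; z points along the fingers, y is the line along which they close (so a half turn about z gives the same grasp; the last joint's range is limited). The gripper opens to 85 mm and grips with 20 to 120 N. Pads are 22 mm wide; open, the fingers measure 114 mm over their backs; the gripper's body (76 mm by 85 mm) begins 54 mm behind the grasp point. The pads swing forward as they close: fully open they stand 13 mm farther back than shut.
Start: joints at [-1.341, 0.276, 1.505, -0, 1.361, -0.121], TCP at [0.198, -0.54, 0.242] pointing down, gripper open.
Joint ranges: [-2.89, 2.89], [-0.75, 2.08], [0.22, 2.7], [-1.18, 4.32], [0.11, 2.71], [-2.7, 2.7]. Speed limits (rad/s): [2.57, 2.57, 3.14, 3.14, 3.14, 3.14].

INTERFACE

Orientations are given as a 3x3 rotation matrix whose columns are the frame's x, y, z axes.
In Python, from station import observe, camera, close_job gives the robot as it stands. The module is installed in compiled form; this text tells all that it offers.
- The arm moves only by the tool arm_command, never from a script. Its arguments are lists of equal length, an entry for each row: "dr": the turn, a rotation vector about the tool's x, y, z in rad, a list of three; "offset": the shift along the tool's x, y, z in m, a list of three; "jaw": the opening, from 0 (shut) to 1 (fully open). A call has 1 to 8 rows; each row is the pose to reach, as a shift and turn from the pose commanded when the call began, along the tool's axes at that moment; what a row does not reach only later rows make up. A row lasts 1/10 s, in which the tool goes at most 50 mm and 8.59 degrees, less where a joint would pass 70% of its speed; a pose out of reach is approached as far as the arm can. A call with a gripper value outside its range is refused whole. The fingers move at their own pace and stop on an object; "grip_force" is the grip in N (left out, the last holds). Time passes only in rows, so rows that repeat a pose let the fingers close. It gives the time, the measured TCP pose, the force, the opening and the grip force at its end, in the units of the state.
- observe(): the state, without advancing time (a new reading comes with each control period).
- camera(name): name is "side" or "top" or "wrist"; returns a dict with "image" (480x640x3 uint8, red, green, blue), "vertical_fov" (degrees; the focal length in pixels is half the picture's height over the tangent of half this angle, whatever the lens; pixels are square), "cx", "cy" (the principal point, pixels), "eye" and "orientation" of the camera in the world. Camera axes: x right, y down, z forward; pixel columns grow to the right and rows downward; lengths in m; the calibration is good to about 2 mm. The wrist camera is an equidistant fisheye: a pixel r from the principal point sees the ray r / f radians off the axis. A picture is of the moment at which its call begins. There is no depth.
- close_job(): hands the job in; it is judged then, once.
The state is a dict: "t": time; "qpos": joint angles; "qd": joint speeds; "tau": joint torques, N m; "tcp_pos": TCP position; "eef_rot": TCP orientation; "force": force on the tool from outside, world axes, zero at the start; "torque": the same for the moment, N m; "opening": finger opening in m; "grasp_force": force on a finger pad.
Only numpy, scipy, OpenCV 4.12 (cv2) and the standard library are available. Lean on these libraries where they do the work, as an engineer would, in place of code of your own. Each camera call takes 0.05 s, during which the arm holds its last target. There are 200 camera calls.

## Working session

There is one attempt and no reset: what is moved stays moved. The work goes in short steps, Python scripts to look and compute and a tool call to move; the robot and the scene stay as the last step left them, time stands still between calls to the robot, and variables do not carry over. Pictures are saved under pics/ and viewed, at most 10 in all, crops included, and the job is handed in when it is done.

Besides the shell and the picture viewer there is one more tool, called after "Request:" by a JSON object that holds its "name" and its "arguments". arm_command: Moves the arm, as the interface text tells. Its arguments: {"type":"object","properties":{"dr":{"type":"array","items":{"type":"array","items":{"type":"number"}}},"offset":{"type":"array","items":{"type":"array","items":{"type":"number"}}},"jaw":{"type":"array","items":{"type":"number"}},"grip_force":{"type":"number"}},"required":["dr","offset","jaw"]}

```bash
mkdir -p pics; cat > h.py <<'E'
import numpy as np, cv2
from station import observe, camera, close_job
def snap(name,fn):
    c=camera(name); cv2.imwrite('pics/'+fn,c['image'][:,:,::-1]); np.save('pics/'+fn+'.npy',c,allow_pickle=True); return c
def load(fn): return np.load('pics/'+fn+'.npy',allow_pickle=True).item()
def ray(c,u,v):
    f=240/np.tan(np.radians(c['vertical_fov'])/2)
    d=np.array([(u-c['cx'])/f,(v-c['cy'])/f,1]); return np.array(c['eye']),np.array(c['orientation'])@(d/np.linalg.norm(d))
def plane(c,u,v,z):
    e,d=ray(c,u,v); return e+d*(z-e[2])/d[2]
def proj(c,p):
    f=240/np.tan(np.radians(c['vertical_fov'])/2)
    q=np.array(c['orientation']).T@(np.array(p)-c['eye']); return q[:2]/q[2]*f+[c['cx'],c['cy']]
def cross(c1,p1,c2,p2):
    e1,d1=ray(c1,*p1); e2,d2=ray(c2,*p2)
    s=np.linalg.lstsq(np.c_[d1,-d2],e2-e1,rcond=None)[0]; a=e1+s[0]*d1;b=e2+s[1]*d2
    return (a+b)/2,np.linalg.norm(a-b)
E
python3 - <<'E'
from h import *
for n in('top','side'):
    c=snap(n,n+'0.png'); print(n,c['vertical_fov'],c['cx'],c['cy'],c['eye'],c['orientation'])
o=observe(); print(o)
E
```

```text
top 46.984219930741496 315.6888522723774 239.78706079623822 [0.49042962 0.10521365 1.17290688] [[-0.00824556 -0.99383454  0.11056639]
 [-0.99963872  0.00536361 -0.02633746]
 [ 0.02558204 -0.11074361 -0.99351971]]
side 53.06876388548034 319.5792005457568 237.98196578354762 [ 0.35388518 -0.55467069  0.72645377] [[ 0.93874338 -0.22650619  0.25972257]
 [-0.34442335 -0.64192199  0.68506111]
 [ 0.01155105 -0.73255109 -0.68061404]]
{'t': 0.1, 'qpos': array([-1.34097139e+00,  2.76548085e-01,  1.50600886e+00,  7.70370437e-06,
        1.36067983e+00, -1.21001461e-01]), 'qd': array([ 1.82049538e-03, -1.66771846e-03, -3.32889851e-03,  5.67046622e-04,
       -7.01554214e-06,  1.61820017e-03]), 'tau': array([ 1.63416553e-03, -4.17699158e+01, -2.46404886e+01, -2.65561039e-04,
        5.84548776e-03,  4.78108646e-07]), 'tcp_pos': array([ 0.19750725, -0.53954157,  0.24151594]), 'eef_rot': array([[ 9.39089613e-01,  3.43672176e-01, -3.67207264e-04],
       [ 3.43672310e-01, -9.39088268e-01,  1.60261179e-03],
       [ 2.05933045e-04, -1.63119505e-03, -9.99998648e-01]]), 'force': array([-0.53377921, -0.54644395, -0.2183717 ]), 'torque': array([ 0.05604231, -0.07244534,  0.05041001]), 'grasp_force': 0.0, 'opening': 0.0858394835769102}
```

View pics/top0.png

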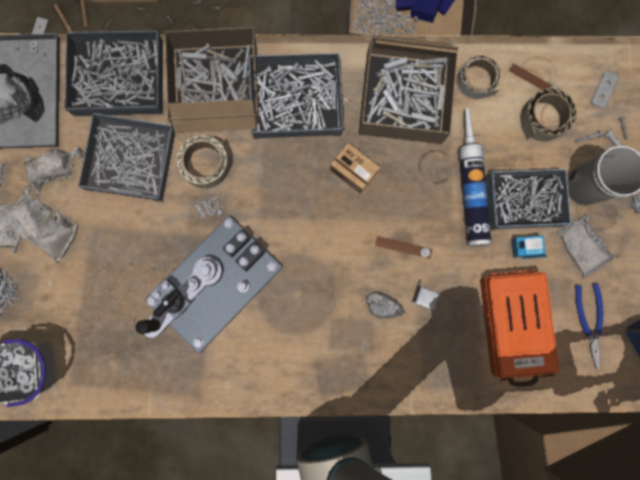

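View pics/side0.png

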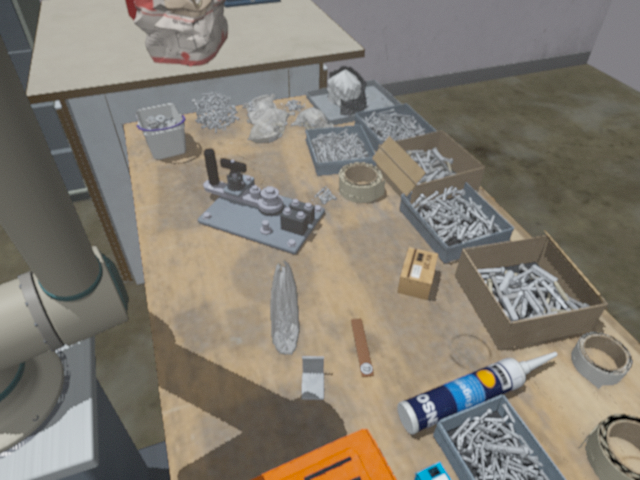

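The top view shows the plate with corners near (230,215), (282,265), (200,350) and (150,300), the pivot near (205,270), the T-handle near (172,298) and the grip top near (148,325). The side view shows the grip at (210,165) and the T-handle at (234,165). I'll zoom in on both.

```bash
python3 - <<'E'
from h import *
t=load('top0.png');s=load('side0.png')
a=cv2.resize(t['image'][205:365,125:295],None,fx=3,fy=3,interpolation=cv2.INTER_CUBIC)
b=cv2.resize(s['image'][140:260,190:335],None,fx=3,fy=3,interpolation=cv2.INTER_CUBIC)
W=np.zeros((480,510+435-150,3),np.uint8)
W=np.zeros((480,800,3),np.uint8); a=cv2.resize(a,(425,400)); b=cv2.resize(b,(375,310))
W[:400,:425]=a; W[:310,425:]=b
cv2.imwrite('pics/crop0.png',W[:,:,::-1])
for u,v in((205,270),(172,298),(148,325)): print(plane(t,u,v,.1), t['image'][v,u])
img=t['image'].astype(int)
m=((img[:,:,2]>img[:,:,0]+3)&(img.sum(2)>180)).astype(np.uint8); m[:205]=0;m[365:]=0;m[:,:125]=0;m[:,295:]=0
m=cv2.morphologyEx(m,cv2.MORPH_OPEN,np.ones((3,3)))
n,l,st,ce=cv2.connectedComponentsWithStats(m); k=1+st[1:,4].argmax(); print(st[k])
r=cv2.minAreaRect(np.argwhere(l==k)[:,::-1].astype(np.float32)); print(r)
q=cv2.boxPoints(r); P=np.array([plane(t,u,v,.014) for u,v in q]); print(q,P,np.linalg.norm(np.diff(P,axis=0),axis=1))
for n,c in(('top',t),('side',s)):
    im=c['image'];d=(im.max(2)<60).astype(np.uint8)
    x0,y0,x1,y1=(125,205,295,365) if n=='top' else (190,140,335,260)
    n_,l,st,ce=cv2.connectedComponentsWithStats(d[y0:y1,x0:x1])
    for i in range(1,n_):
        if st[i,4]>15: print(n,st[i]+[x0,y0,0,0,0],ce[i]+[x0,y0])
E
```

```text
[0.55219573 0.29139326 0.1       ] [191 190 204]
[0.49884487 0.35371451 0.1       ] [45 42 44]
[0.44796998 0.39817371 0.1       ] [26 23 23]
[ 146  217  135  135 7978]
((205.22645568847656, 292.2196044921875), (74.50936126708984, 143.8846435546875), 44.11859893798828)
[[128.39896 317.9323 ]
 [228.56366 214.6375 ]
 [282.05396 266.5069 ]
 [181.88925 369.8017 ]] [[0.45936045 0.46213867 0.014     ]
 [0.67390642 0.25834871 0.014     ]
 [0.56338156 0.14554229 0.014     ]
 [0.35322525 0.35054645 0.014     ]] [0.29590594 0.15792729 0.29358538]
top [231 232  20  24  65] [241.44615385 244.72307692]
top [246 242  19  28  66] [255.60606061 257.09090909]
top [154 280  31  37 376] [170.79255319 301.3856383 ]
top [136 319  24  14 253] [147.4229249  325.47035573]
```

View pics/crop0.png

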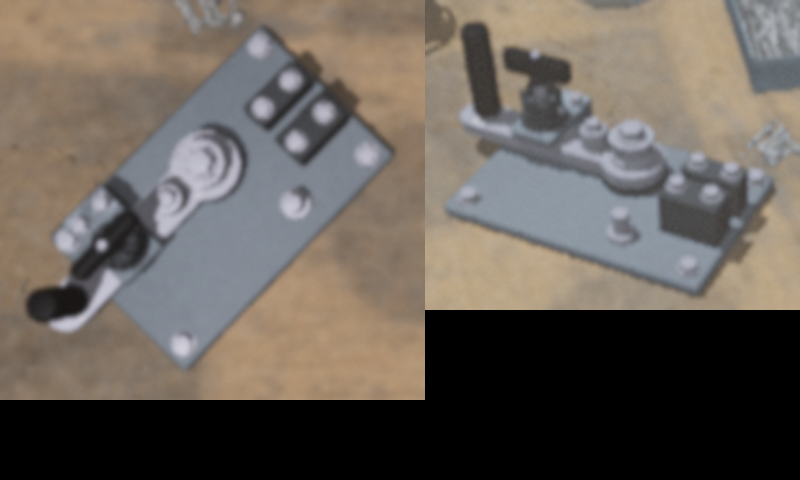

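```bash
python3 - <<'E'
from h import *
t=load('top0.png');s=load('side0.png')
T=lambda X,Y:(125+X/2.5,205+Y/2.5)
S=lambda X,Y:(190+(X-425)/2.586,140+Y/2.583)
for n,a,b,z in(('grip',(40,304),(476,27),.133),('tee',(102,244),(535,55),.121),('pivot',(204,159),(632,128),.07),('stop',(297,199),(621,212),.04)):
    print(n,cross(t,T(*a),s,S(*b)),plane(t,*T(*a),z),plane(s,*S(*b),z))
for n,a,b in(('c+x-y',(265,27),None),('c-x-y',(395,150),(690,293)),('c-x+y',(185,368),(447,207))):
    print(n,plane(t,*T(*a),.014), b and plane(s,*S(*b),.014))
# tee bar direction
im=t['image']; 
for n,c,(x0,y0,x1,y1),z in(('top',t,(150,278,190,320),.119),):
    d=(im.max(2)<60); d[:]=d
    ends=[T(73,272),T(136,218)]; p=[plane(c,*e,z) for e in ends]; print('bar',p,np.linalg.norm(p[1]-p[0]),np.arctan2(*(p[0]-p[1])[1::-1]))
p=[plane(s,*S(505,55),.119),plane(s,*S(571,66),.119)];print('bar side',p,np.arctan2(*(p[0]-p[1])[1::-1]))
E
```

```text
grip (array([0.44706404, 0.40303518, 0.12865382]), np.float64(0.0015734931048937226)) [0.44646986 0.40193141 0.133     ] [0.44714574 0.39585043 0.133     ]
tee (array([0.48986475, 0.36141145, 0.11648886]), np.float64(0.0006173786032424717)) [0.49016957 0.3602608  0.121     ] [0.48856052 0.35470917 0.121     ]
pivot (array([0.55571345, 0.29380037, 0.06934423]), np.float64(0.0020697354190123795)) [0.55668608 0.29347096 0.07      ] [0.55449539 0.29314523 0.07      ]
stop (array([0.52427741, 0.22287515, 0.03973451]), np.float64(0.0021592194554123857)) [0.52532611 0.22262704 0.04      ] [0.523153   0.22278519 0.04      ]
c+x-y [0.67139886 0.25319382 0.014     ] None
c-x-y [0.56653335 0.14355462 0.014     ] [0.55555037 0.13658674 0.014     ]
c-x+y [0.38829799 0.31624592 0.014     ] [0.38825868 0.30901639 0.014     ]
bar [array([0.46943566, 0.38194562, 0.119     ]), array([0.50948223, 0.33564451, 0.119     ])] 0.061216996139983264 2.283886327614678
bar side [array([0.46462604, 0.36618412, 0.119     ]), array([0.51429535, 0.33125873, 0.119     ])] 2.5287501753620987
```

Everything agrees with the sizes given. The pivot is at about (0.555,0.295), and the arm points at about 135.9°. The tee is at about (0.490,0.357) and the grip at about (0.447,0.399).

```bash
cat >> h.py <<'E'
from scipy.spatial.transform import Rotation as Ro
A0=2.372; PIV=np.array([.5548,.2948])
def R(yaw): c,s=np.cos(yaw),np.sin(yaw); return np.array([[c,s,0],[s,-c,0],[0,0,-1.]])
def rows(wps):
    o=observe(); Rc=np.array(o['eef_rot']); p=np.array(o['tcp_pos'])
    dr=[];of=[]
    for x,y,z,w in wps:
        dr.append((Ro.from_matrix(Rc.T@R(w)).as_rotvec().round(3)+0.).tolist()); of.append((Rc.T@(np.array([x,y,z])-p)).round(4).tolist())
    print('t',round(o['t'],2),p.round(4),'yaw',round(float(np.arctan2(Rc[1,0],Rc[0,0])),3),'F',np.round(o['force'],1),'op',round(o['opening'],4)); print(dr);print(of)
def lin(a,b,n): a,b=np.array(a),np.array(b); return [a+(b-a)*(i+1)/n for i in range(n)]
E
python3 -c "
from h import *
rows(lin([.198,-.54,.29,.351],[.49,.357,.29,2.372],3))"
```

```text
t 0.1 [ 0.1975 -0.5395  0.2415] yaw 0.351 F [-0.5 -0.5 -0.2] op 0.0858
[[-0.001, -0.001, -0.674], [-0.001, -0.001, -1.348], [-0.001, -0.002, -2.021]]
[[0.1945, -0.2468, -0.048], [0.3886, -0.4942, -0.0476], [0.5828, -0.7415, -0.0472]]
```

Request:
{"name": "arm_command", "arguments": {"dr": [[0,0,0],[0,0,-0.12],[0,0,-0.23],[0,0,-0.34],[0,0,-0.45],[0,0,-0.56],[0,0,-0.67],[0,0,-0.78]], "offset": [[0,0,-0.048],[0.03,-0.038,-0.048],[0.06,-0.076,-0.048],[0.09,-0.114,-0.048],[0.12,-0.152,-0.048],[0.15,-0.19,-0.048],[0.18,-0.228,-0.048],[0.21,-0.266,-0.048]], "jaw": [0.5,0.5,0.5,0.5,0.5,0.5,0.5,0.5]}}

```text
t: 0.9
tcp_pos: [0.3034, -0.216, 0.2901]
eef_rot: [[0.423, 0.906, 0.0], [0.906, -0.423, 0.0], [0.0, 0.0, -1.0]]
force: [0.3, 0.2, -0.6]
opening: 0.0428
grasp_force: 0.0
```

```bash
python3 -c "
from h import *
rows(lin([.295,-.24,.29,1.02],[.49,.357,.25,2.372],14))"
```

```text
t 0.9 [ 0.3034 -0.216   0.2901] yaw 1.134 F [ 0.3  0.2 -0.6] op 0.0428
[[0.0, 0.0, 0.018], [0.0, 0.0, -0.079], [0.0, 0.0, -0.175], [0.0, 0.0, -0.272], [0.0, 0.0, -0.369], [0.0, 0.0, -0.465], [0.0, 0.0, -0.562], [0.0, 0.0, -0.658], [0.0, 0.0, -0.755], [0.0, 0.0, -0.851], [0.0, 0.0, -0.948], [0.0, 0.0, -1.045], [0.0, 0.0, -1.141], [0.0, 0.0, -1.238]]
[[0.0193, -0.0029, 0.0029], [0.0638, -0.0083, 0.0058], [0.1083, -0.0137, 0.0087], [0.1529, -0.0191, 0.0115], [0.1974, -0.0245, 0.0144], [0.2419, -0.0299, 0.0173], [0.2865, -0.0353, 0.0202], [0.331, -0.0407, 0.023], [0.3755, -0.0461, 0.0259], [0.4201, -0.0515, 0.0288], [0.4646, -0.0569, 0.0316], [0.5091, -0.0623, 0.0345], [0.5536, -0.0677, 0.0374], [0.5982, -0.0731, 0.0402]]
```

Request:
{"name": "arm_command", "arguments": {"dr": [[0,0,-0.09],[0,0,-0.18],[0,0,-0.27],[0,0,-0.36],[0,0,-0.45],[0,0,-0.54],[0,0,-0.63],[0,0,-0.72]], "offset": [[0.04,-0.005,0],[0.08,-0.01,0],[0.12,-0.015,0],[0.16,-0.02,0],[0.2,-0.025,0],[0.24,-0.03,0],[0.28,-0.035,0],[0.32,-0.039,0]], "jaw": [0.5,0.5,0.5,0.5,0.5,0.5,0.5,0.5]}}

```text
t: 1.7
tcp_pos: [0.4042, 0.0899, 0.2901]
eef_rot: [[-0.28, 0.96, -0.0], [0.96, 0.28, -0.0], [-0.0, -0.0, -1.0]]
force: [1.2, -0.2, -0.9]
opening: 0.0429
grasp_force: 0.0
```

```bash
python3 -c "
from h import *
rows([[.49,.357,.25,2.372]])"
```

```text
t 1.7 [0.4042 0.0899 0.2901] yaw 1.855 F [ 1.2 -0.2 -0.9] op 0.0429
[[0.0, 0.0, -0.517]]
[[0.2324, 0.1573, 0.04]]
```

Request:
{"name": "arm_command", "arguments": {"dr": [[0,0,-0.08],[0,0,-0.16],[0,0,-0.24],[0,0,-0.32],[0,0,-0.4],[0,0,-0.48],[0,0,-0.517],[0,0,-0.517]], "offset": [[0.035,0.024,0.006],[0.07,0.048,0.012],[0.105,0.072,0.018],[0.14,0.096,0.024],[0.175,0.12,0.03],[0.21,0.142,0.036],[0.2324,0.1573,0.04],[0.2324,0.1573,0.04]], "jaw": [0.5,0.5,0.5,0.5,0.5,0.5,0.5,0.5]}}

```text
t: 2.5
tcp_pos: [0.4916, 0.358, 0.2481]
eef_rot: [[-0.718, 0.696, -0.002], [0.696, 0.718, 0.0], [0.002, -0.001, -1.0]]
force: [-1.2, -1.0, -0.4]
opening: 0.043
grasp_force: 0.0
```

```bash
python3 -c "
from h import *
c=snap('wrist','w1.png'); print(c['vertical_fov'],c['eye'],c['orientation'])
rows([[.49,.357,.102,2.372]])"
```

```text
65.70646984690485 [0.44260923 0.40491876 0.37878915] [[ 6.95975017e-01  6.90822193e-01  1.95917005e-01]
 [ 7.18065981e-01 -6.69511764e-01 -1.90092726e-01]
 [-1.51533996e-04  2.72981125e-01 -9.62019377e-01]]
t 2.55 [0.4911 0.356  0.2487] yaw 2.37 F [-0.2  0.2  0.3] op 0.0428
[[-0.003, -0.001, -0.002]]
[[0.0014, 0.0003, 0.1467]]
```

View pics/w1.png

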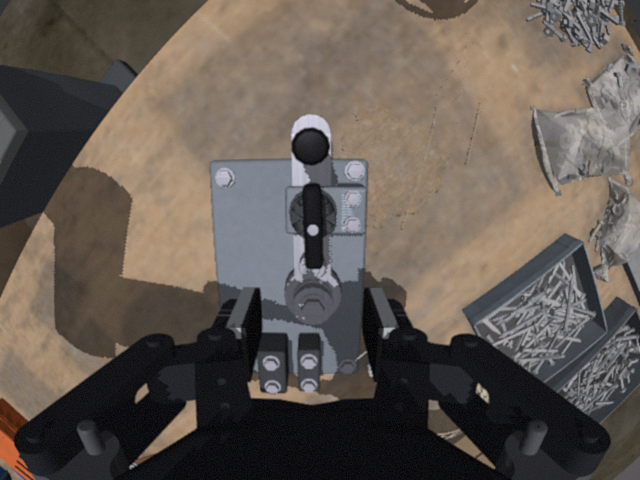

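The wrist view shows the T-bar running from (313,184) to (313,268) with its bolt at (313,229). The grip top is at (311,147) and the pivot bolt at (312,300). I'll refine the pose from these by casting rays.

```bash
cat >> h.py <<'E'
def fplane(c,u,v,z):
    f=240/np.tan(np.radians(c['vertical_fov'])/2); d=np.array([u-c['cx'],v-c['cy']]); r=np.hypot(*d); th=r/f
    q=np.array(c['orientation'])@np.r_[d/r*np.sin(th),np.cos(th)]; e=np.array(c['eye']); return e+q*(z-e[2])/q[2]
E
python3 -c "
from h import *
c=load('w1.png')
for u,v,z in((311,147,.133),(313,229,.119),(313,184,.119),(313,268,.119),(312,300,.07),(211,161,.014),(365,160,.014)): print((u,v),fplane(c,u,v,z).round(4))
"
```

```text
(311, 147) [0.4466 0.4003 0.133 ]
(313, 229) [0.49   0.3602 0.119 ]
(313, 184) [0.4665 0.3829 0.119 ]
(313, 268) [0.5114 0.3394 0.119 ]
(312, 300) [0.5462 0.3047 0.07  ]
(211, 161) [0.3875 0.318  0.014 ]
(365, 160) [0.4943 0.4276 0.014 ]
```

```bash
python3 -c "
from h import *
rows([[.49,.359,.14,2.372],[.49,.359,.102,2.372]])"
```

```text
t 2.55 [0.4911 0.356  0.2487] yaw 2.37 F [-0.2  0.2  0.3] op 0.0428
[[-0.003, -0.001, -0.002], [-0.003, -0.001, -0.002]]
[[0.0028, 0.0017, 0.1087], [0.0027, 0.0018, 0.1467]]
```

Request:
{"name": "arm_command", "arguments": {"dr": [[0,0,0],[0,0,0],[0,0,0],[0,0,0],[0,0,0],[0,0,0],[0,0,0],[0,0,0]], "offset": [[0.0015,0.0015,0.03],[0.0015,0.0015,0.06],[0.0015,0.0015,0.09],[0.0015,0.0015,0.11],[0.0015,0.0015,0.125],[0.0015,0.0015,0.14],[0.0015,0.0015,0.148],[0.0015,0.0015,0.148]], "jaw": [0.5,0.5,0.5,0.5,0.5,0.5,0.5,0.5]}}

```text
t: 3.35
tcp_pos: [0.4905, 0.3557, 0.1014]
eef_rot: [[-0.715, 0.7, -0.002], [0.7, 0.715, -0.002], [0.0, -0.003, -1.0]]
force: [0.5, 0.5, -0.3]
opening: 0.0427
grasp_force: 0.0
```

Request:
{"name": "arm_command", "arguments": {"dr": [[0,0,0],[0,0,0],[0,0,0],[0,0,0],[0,0,0],[0,0,0],[0,0,0]], "offset": [[0,0,0],[0,0,0],[0,0,0],[0,0,0],[0,0,0],[0,0,0],[0,0,0]], "jaw": [0.35,0.25,0.15,0.1,0.05,0.05,0.05], "grip_force": 50}}

```text
t: 4.05
tcp_pos: [0.4926, 0.3577, 0.1034]
eef_rot: [[-0.715, 0.699, 0.003], [0.699, 0.715, 0.002], [-0.001, 0.003, -1.0]]
force: [2.0, 1.3, 5.6]
opening: 0.0131
grasp_force: 49.6
```

```bash
python3 -c "
from h import *
c=snap('wrist','w2.png');s=snap('side','s2.png'); o=observe(); print(o['force'],o['tcp_pos'],o['opening'],o['grasp_force'])
W=np.hstack([cv2.resize(c['image'][60:400,140:500],(400,378)),cv2.resize(s['image'][100:251,160:320],(400,378))]);cv2.imwrite('pics/v2.png',W[:,:,::-1])"
```

```text
[1.8995029  1.55965648 6.49811021] [0.49259072 0.35772287 0.10343678] 0.013019236054511272 49.55292463302612
```

View pics/v2.png

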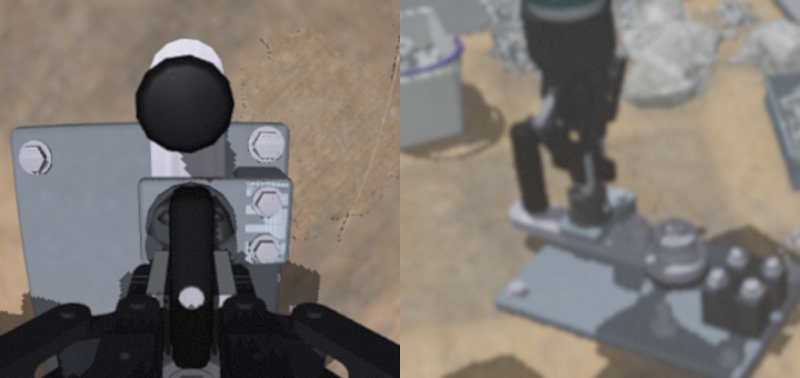

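Request:
{"name": "arm_command", "arguments": {"dr": [[0,0,0],[0,0,0],[0,0,0],[0,0,0],[0,0,0],[0,0,0]], "offset": [[0,0,-0.006],[0,0,-0.012],[0,0,-0.018],[0,0,-0.024],[0,0,-0.024],[0,0,-0.024]], "jaw": [0.05,0.05,0.05,0.05,0.05,0.05]}}

```text
t: 4.75
tcp_pos: [0.4925, 0.3577, 0.1241]
eef_rot: [[-0.715, 0.699, 0.001], [0.699, 0.715, 0.001], [-0.0, 0.002, -1.0]]
force: [7.2, 4.7, -12.6]
opening: 0.0132
grasp_force: 49.0
```

Request:
{"name": "arm_command", "arguments": {"dr": [[0,0,0],[0,0,-0.07],[0,0,-0.17],[0,0,-0.27],[0,0,-0.37],[0,0,-0.47],[0,0,-0.57]], "offset": [[0,0,-0.003],[0,0,-0.003],[0,0,-0.003],[0,0,-0.003],[0,0,-0.003],[0,0,-0.003],[0,0,-0.003]], "jaw": [0.05,0.05,0.05,0.05,0.05,0.05,0.05]}}

```text
t: 5.45
tcp_pos: [0.4938, 0.3599, 0.1274]
eef_rot: [[-0.98, 0.199, 0.004], [0.199, 0.98, 0.005], [-0.003, 0.006, -1.0]]
force: [8.7, 9.8, -12.3]
opening: 0.0133
grasp_force: 48.9
```

```bash
python3 -c "
from h import *
o=observe(); print(o['torque'],o['force']); rows([[0,0,0,2.372+1.047]])"
```

```text
[ 1.36181264 -1.30912085 -0.04641464] [  8.70748726   9.83452687 -12.27206268]
t 5.45 [0.4938 0.3599 0.1274] yaw 2.941 F [  8.7   9.8 -12.3] op 0.0133
[[0.005, 0.004, -0.478]]
[[0.4125, -0.4519, 0.1234]]
```

Request:
{"name": "arm_command", "arguments": {"dr": [[0,0,-0.09],[0,0,-0.18],[0,0,-0.27],[0,0,-0.36],[0,0,-0.44],[0,0,-0.48],[0,0,-0.48]], "offset": [[-0.001,0.001,0],[-0.002,0.002,0],[-0.002,0.0035,0],[-0.002,0.0035,0],[-0.002,0.0035,0],[-0.002,0.0035,0],[-0.002,0.0035,0]], "jaw": [0.05,0.05,0.05,0.05,0.05,0.05,0.05]}}

```text
t: 6.15
tcp_pos: [0.4937, 0.3621, 0.1266]
eef_rot: [[-0.962, -0.273, -0.002], [-0.273, 0.962, 0.003], [0.001, 0.003, -1.0]]
force: [4.3, 8.4, -11.6]
opening: 0.0131
grasp_force: 49.1
```

```bash
python3 -c "
from h import *
o=observe(); print(o['torque'],o['force']); rows([[0,0,0,2.372+1.047]])
c=snap('wrist','w3.png');cv2.imwrite('pics/v3.png',c['image'][60:400,140:500,::-1])"
```

```text
[ 1.21231764 -0.73769406 -0.0588561 ] [  4.2756066    8.40286635 -11.62232911]
t 6.15 [0.4937 0.3621 0.1266] yaw -2.865 F [  4.3   8.4 -11.6] op 0.0131
[[0.003, -0.001, -0.001]]
[[0.5737, -0.2142, 0.1262]]
```

View pics/v3.png

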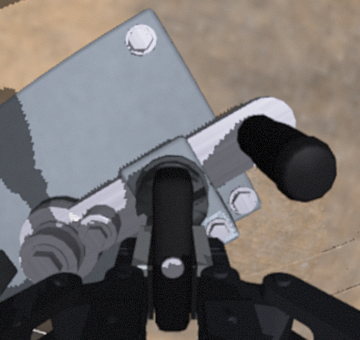

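The handle has turned 60° relative to the arm, with the bar upright in the view at (173,170)–(173,330). Next I lower it into the notch.

Request:
{"name": "arm_command", "arguments": {"dr": [[0,0,0],[0,0,0],[0,0,0],[0,0,0],[0,0,0],[0,0,0]], "offset": [[0,0,0.003],[0,0,0.006],[0,0,0.008],[0,0,0.009],[0,0,0.01],[0,0,0.01]], "jaw": [0.05,0.05,0.05,0.05,0.05,0.05]}}

```text
t: 6.8
tcp_pos: [0.4937, 0.3622, 0.1184]
eef_rot: [[-0.962, -0.272, -0.001], [-0.272, 0.962, 0.004], [-0.0, 0.004, -1.0]]
force: [0.8, 6.5, -3.6]
opening: 0.0136
grasp_force: 50.5
```

Request:
{"name": "arm_command", "arguments": {"dr": [[0,0,0],[0,0,0],[0,0,0]], "offset": [[0,0,0.0015],[0,0,0.0015],[0,0,0.0015]], "jaw": [0.05,0.05,0.05]}}

```text
t: 7.1
tcp_pos: [0.4938, 0.3622, 0.1183]
eef_rot: [[-0.962, -0.272, 0.0], [-0.272, 0.962, 0.004], [-0.001, 0.004, -1.0]]
force: [0.1, 5.8, 3.2]
opening: 0.013
grasp_force: 51.4
```

Request:
{"name": "arm_command", "arguments": {"dr": [[0,0,0],[0,0,0],[0,0,0],[0,0,0],[0,0,0],[0,0,0]], "offset": [[0,0,0],[0,0,0],[0,0,0],[0,0,0],[0,0,0],[0,0,0]], "jaw": [0.2,0.3,0.4,0.45,0.45,0.45]}}

```text
t: 7.7
tcp_pos: [0.4939, 0.3598, 0.1176]
eef_rot: [[-0.962, -0.273, -0.0], [-0.273, 0.962, -0.0], [0.001, -0.0, -1.0]]
force: [0.2, 0.8, 0.5]
opening: 0.0386
grasp_force: 0.0
```

Request:
{"name": "arm_command", "arguments": {"dr": [[0,0,0],[0,0,0],[0,0,0],[0,0,0],[0,0,0],[0,0,0]], "offset": [[0,0,-0.015],[0,0,-0.035],[0,0,-0.06],[0,0,-0.09],[0,0,-0.12],[0,0,-0.12]], "jaw": [0.45,0.45,0.45,0.45,0.45,0.45]}}

```text
t: 8.3
tcp_pos: [0.4962, 0.3613, 0.2427]
eef_rot: [[-0.962, -0.273, 0.008], [-0.273, 0.962, 0.005], [-0.009, 0.002, -1.0]]
force: [-0.2, 0.3, 1.1]
opening: 0.0386
grasp_force: 0.0
```

```bash
python3 -c "
from h import *
u=np.array([-.718,.696])
c=snap('wrist','w4.png');s=snap('side','s4.png');
W=np.hstack([cv2.resize(c['image'][100:400,140:500],(400,333)),cv2.resize(s['image'][110:243,160:320],(400,333))]);cv2.imwrite('pics/v4.png',W[:,:,::-1])
rows([[.4466,.400,.24,2.372],[.4466,.400,.1,2.372]])"
```

```text
t 8.4 [0.4941 0.3601 0.2384] yaw -2.865 F [-0.5 -0.2 -0.8] op 0.0385
[[0.001, 0.001, 1.046], [0.001, 0.001, 1.046]]
[[0.0348, 0.0514, -0.0017], [0.035, 0.0514, 0.1383]]
```

View pics/v4.png

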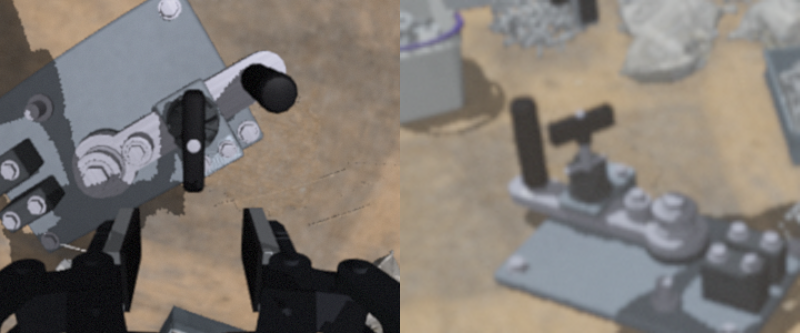

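The pin stands up in its notch with the bar turned 60°; in the picture it runs along (193,95)–(193,190), and it is visibly raised in the side view. Now for the grip.

Request:
{"name": "arm_command", "arguments": {"dr": [[0,0,0.14],[0,0,0.28],[0,0,0.42],[0,0,0.56],[0,0,0.7],[0,0,0.84],[0,0,0.98],[0,0,1.046]], "offset": [[0.005,0.007,0],[0.01,0.014,0],[0.015,0.021,0],[0.02,0.028,0],[0.025,0.036,0],[0.03,0.044,0],[0.035,0.051,0],[0.035,0.051,0]], "jaw": [0.6,0.6,0.6,0.6,0.6,0.6,0.6,0.6]}}

```text
t: 9.2
tcp_pos: [0.4447, 0.3996, 0.2357]
eef_rot: [[-0.716, 0.698, -0.004], [0.698, 0.716, -0.002], [0.001, -0.004, -1.0]]
force: [0.4, -0.1, 0.3]
opening: 0.0517
grasp_force: 0.0
```

```bash
python3 -c "
from h import *
rows([[.4466,.400,.24,2.372],[.4466,.400,.1,2.372]])"
```

```text
t 9.2 [0.4447 0.3996 0.2357] yaw 2.369 F [ 0.4 -0.1  0.3] op 0.0517
[[-0.004, -0.001, -0.003], [-0.004, -0.001, -0.003]]
[[-0.0011, 0.0016, -0.0043], [-0.0013, 0.0022, 0.1357]]
```

Request:
{"name": "arm_command", "arguments": {"dr": [[0,0,0],[0,0,0],[0,0,0],[0,0,0],[0,0,0],[0,0,0],[0,0,0]], "offset": [[0,0.001,0.03],[0,0.001,0.06],[0,0.001,0.085],[0,0.001,0.105],[0,0.001,0.125],[0,0.001,0.136],[0,0.001,0.136]], "jaw": [0.6,0.6,0.6,0.6,0.6,0.6,0.6]}}

```text
t: 9.9
tcp_pos: [0.4454, 0.399, 0.099]
eef_rot: [[-0.718, 0.696, -0.005], [0.696, 0.718, -0.004], [0.001, -0.006, -1.0]]
force: [-0.4, 0.3, -0.4]
opening: 0.0513
grasp_force: 0.0
```

Request:
{"name": "arm_command", "arguments": {"dr": [[0,0,0],[0,0,0],[0,0,0],[0,0,0],[0,0,0],[0,0,0]], "offset": [[0,0,0],[0,0,0],[0,0,0],[0,0,0],[0,0,0],[0,0,0]], "jaw": [0.4,0.3,0.22,0.2,0.2,0.2], "grip_force": 25}}

```text
t: 10.5
tcp_pos: [0.4475, 0.4005, 0.1026]
eef_rot: [[-0.718, 0.696, 0.001], [0.696, 0.718, 0.001], [-0.0, 0.001, -1.0]]
force: [-0.7, -0.5, 3.8]
opening: 0.0255
grasp_force: 25.1
```

```bash
cat >> h.py <<'E'
def arc(a,b,n,piv=PIV):  # joint angles a..b
    o=observe(); p=np.array(o['tcp_pos'])[:2]
    print('r,ang',np.hypot(*(p-piv)),np.arctan2(*(p-piv)[::-1])%(2*np.pi)-A0)
    rows([[*(piv+.15*np.array([np.cos(A0+q),np.sin(A0+q)])),.102,A0+q] for q in np.linspace(a,b,n+1)[1:]])
E
python3 -c "
from h import *
arc(0,.56,8)"
```

```text
r,ang 0.15063198325758978 -0.008052228463816036
t 10.5 [0.4475 0.4005 0.1026] yaw 2.372 F [-0.7 -0.5  3.8] op 0.0255
[[0.001, 0.0, -0.07], [0.001, 0.0, -0.14], [0.001, 0.0, -0.21], [0.001, 0.001, -0.28], [0.001, 0.001, -0.35], [0.001, 0.001, -0.42], [0.001, 0.001, -0.49], [0.001, 0.001, -0.56]]
[[-0.001, -0.0117, 0.0006], [-0.0021, -0.0221, 0.0006], [-0.0039, -0.0325, 0.0006], [-0.0065, -0.0427, 0.0005], [-0.0097, -0.0526, 0.0005], [-0.0137, -0.0624, 0.0005], [-0.0183, -0.0718, 0.0005], [-0.0236, -0.0809, 0.0005]]
```

Request:
{"name": "arm_command", "arguments": {"dr": [[0,0,-0.07],[0,0,-0.14],[0,0,-0.21],[0,0,-0.28],[0,0,-0.35],[0,0,-0.42],[0,0,-0.49],[0,0,-0.56]], "offset": [[-0.0004,-0.0105,0],[-0.0015,-0.021,0],[-0.0033,-0.0313,0],[-0.006,-0.0415,0],[-0.009,-0.0515,0],[-0.013,-0.061,0],[-0.0175,-0.0705,0],[-0.023,-0.08,0]], "jaw": [0.2,0.2,0.2,0.2,0.2,0.2,0.2,0.2]}}

```text
t: 11.3
tcp_pos: [0.4093, 0.3279, 0.1026]
eef_rot: [[-0.979, 0.206, 0.004], [0.206, 0.979, 0.003], [-0.003, 0.004, -1.0]]
force: [1.5, 3.0, 1.5]
opening: 0.0255
grasp_force: 25.3
```

```bash
python3 -c "
from h import *
arc(.56,1.12,8)"
```

```text
r,ang 0.14922038715138802 0.545822291939194
t 11.3 [0.4093 0.3279 0.1026] yaw 2.935 F [1.5 3.  1.5] op 0.0255
[[0.004, 0.003, -0.067], [0.004, 0.003, -0.137], [0.003, 0.003, -0.207], [0.003, 0.003, -0.277], [0.003, 0.003, -0.347], [0.003, 0.004, -0.417], [0.003, 0.004, -0.487], [0.003, 0.004, -0.557]]
[[0.0005, -0.0126, 0.0006], [-0.0006, -0.0231, 0.0005], [-0.0024, -0.0334, 0.0005], [-0.0049, -0.0436, 0.0005], [-0.0082, -0.0536, 0.0004], [-0.0121, -0.0633, 0.0004], [-0.0167, -0.0728, 0.0004], [-0.0219, -0.0819, 0.0004]]
```

Swinging well, with about 3 N of resistance.

Request:
{"name": "arm_command", "arguments": {"dr": [[0,0,-0.07],[0,0,-0.14],[0,0,-0.21],[0,0,-0.28],[0,0,-0.35],[0,0,-0.42],[0,0,-0.49],[0,0,-0.56]], "offset": [[-0.0004,-0.0105,0],[-0.0015,-0.021,0],[-0.0033,-0.0313,0],[-0.006,-0.0415,0],[-0.009,-0.0515,0],[-0.013,-0.061,0],[-0.0175,-0.0705,0],[-0.023,-0.08,0]], "jaw": [0.2,0.2,0.2,0.2,0.2,0.2,0.2,0.2]}}

```text
t: 12.1
tcp_pos: [0.4161, 0.2456, 0.1026]
eef_rot: [[-0.938, -0.346, 0.005], [-0.346, 0.938, 0.004], [-0.006, 0.002, -1.0]]
force: [3.4, 6.4, -0.9]
opening: 0.0261
grasp_force: 25.1
```

Request:
{"name": "arm_command", "arguments": {"dr": [[0,0,-0.07],[0,0,-0.14],[0,0,-0.21],[0,0,-0.28],[0,0,-0.35],[0,0,-0.4],[0,0,-0.44],[0,0,-0.46]], "offset": [[-0.0004,-0.0105,0],[-0.0015,-0.021,0],[-0.0033,-0.0313,0],[-0.006,-0.0415,0],[-0.009,-0.0515,0],[-0.012,-0.0585,0],[-0.0143,-0.064,0],[-0.0155,-0.0665,0]], "jaw": [0.2,0.2,0.2,0.2,0.2,0.2,0.2,0.2]}}

```text
t: 12.9
tcp_pos: [0.4541, 0.1894, 0.1026]
eef_rot: [[-0.69, -0.724, 0.006], [-0.724, 0.69, 0.006], [-0.009, -0.0, -1.0]]
force: [2.5, 9.0, -1.4]
opening: 0.0258
grasp_force: 25.1
```

```bash
python3 -c "
from h import *
arc(1.58,1.62,2)"
```

```text
r,ang 0.14576399371692209 1.5781944639452559
t 12.9 [0.4541 0.1894 0.1026] yaw -2.332 F [ 2.5  9.  -1.4] op 0.0258
[[0.0, 0.009, -0.02], [0.0, 0.009, -0.04]]
[[0.0042, -0.0033, 0.0006], [0.0041, -0.0063, 0.0006]]
```

Request:
{"name": "arm_command", "arguments": {"dr": [[0,0,-0.01],[0,0,-0.02],[0,0,-0.03],[0,0,-0.03]], "offset": [[0.001,-0.0015,0],[0.002,-0.003,0],[0.003,-0.0045,0],[0.003,-0.0045,0]], "jaw": [0.2,0.2,0.2,0.2]}}

```text
t: 13.3
tcp_pos: [0.454, 0.1891, 0.1026]
eef_rot: [[-0.672, -0.741, 0.004], [-0.74, 0.672, 0.016], [-0.015, 0.008, -1.0]]
force: [-1.2, 24.6, -2.1]
opening: 0.0258
grasp_force: 26.1
```

```bash
python3 -c "
from h import *
arc(1.58,1.62,2); print(observe()['torque'])"
```

```text
r,ang 0.14606988070692467 1.5784497043741101
t 13.3 [0.454  0.1891 0.1026] yaw -2.308 F [-1.2 24.6 -2.1] op 0.0258
[[0.008, 0.015, 0.003], [0.008, 0.015, -0.017]]
[[0.004, -0.0031, 0.0005], [0.004, -0.0061, 0.0005]]
[ 3.43234647 -0.08571113 -0.1549703 ]
```

The arm is against the stop: the force rose and the position didn't change. I relax slightly, release and rise.

Request:
{"name": "arm_command", "arguments": {"dr": [[0,0,0.01],[0,0,0.015]], "offset": [[0,0.001,0],[0,0.0025,0]], "jaw": [0.2,0.2]}}

```text
t: 13.5
tcp_pos: [0.4539, 0.1891, 0.1027]
eef_rot: [[-0.681, -0.732, 0.008], [-0.732, 0.681, 0.012], [-0.014, 0.002, -1.0]]
force: [5.7, 15.7, -5.1]
opening: 0.0257
grasp_force: 24.9
```

Request:
{"name": "arm_command", "arguments": {"dr": [[0,0,0],[0,0,0],[0,0,0],[0,0,0],[0,0,0],[0,0,0]], "offset": [[0,0,0],[0,0,0],[0,0,0],[0,0,0],[0,0,0],[0,0,0]], "jaw": [0.35,0.45,0.55,0.65,0.65,0.65]}}

```text
t: 14.1
tcp_pos: [0.4505, 0.1828, 0.1018]
eef_rot: [[-0.679, -0.734, 0.0], [-0.734, 0.679, -0.0], [0.0, -0.0, -1.0]]
force: [0.4, -1.1, 0.1]
opening: 0.0556
grasp_force: 0.0
```

Request:
{"name": "arm_command", "arguments": {"dr": [[0,0,0],[0,0,0],[0,0,0],[0,0,0],[0,0,0],[0,0,0],[0,0,0]], "offset": [[0,0,-0.01],[0,0,-0.03],[0,0,-0.06],[0,0,-0.09],[0,0,-0.12],[0,0,-0.15],[0,0,-0.15]], "jaw": [0.65,0.65,0.65,0.65,0.65,0.65,0.65]}}

```text
t: 14.8
tcp_pos: [0.453, 0.1837, 0.2568]
eef_rot: [[-0.678, -0.735, 0.01], [-0.735, 0.678, 0.002], [-0.008, -0.006, -1.0]]
force: [1.1, 1.0, 0.6]
opening: 0.0558
grasp_force: 0.0
```

```bash
python3 -c "
from h import *
c=snap('wrist','w5.png');s=snap('side','s5.png');
W=np.hstack([cv2.resize(c['image'][60:420,80:560],(440,330)),cv2.resize(s['image'][110:255,160:320],(360,330))]);cv2.imwrite('pics/v5.png',W[:,:,::-1])
arc(1.58,1.62,1)
print(c['eye'])"
```

```text
r,ang 0.15279914715347173 1.5900313966099797
t 14.9 [0.4506 0.183  0.2527] yaw -2.316 F [-0.6 -0.4 -0.4] op 0.0553
[[-0.001, 0.001, -0.025]]
[[-0.0026, -0.0043, 0.1507]]
[0.40517332 0.1311512  0.38681041]
```

View pics/v5.png

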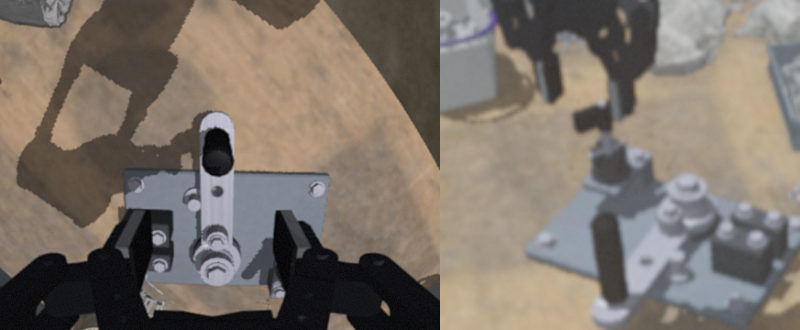

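The arm is at the post (post near (193,200), arm edge near (201,200)) and the pin is still up. One close-up to check the contact.

```bash
python3 -c "
from h import *
c=load('w5.png');s=load('s5.png')
W=np.hstack([cv2.resize(c['image'][240:320,260:360],(400,320),interpolation=cv2.INTER_CUBIC),cv2.resize(s['image'][190:254,220:300],(400,320),interpolation=cv2.INTER_CUBIC)]);cv2.imwrite('pics/v6.png',W[:,:,::-1])
# grip top centre, and arm hole for angle
"
```

```text
(no output)
```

View pics/v6.png

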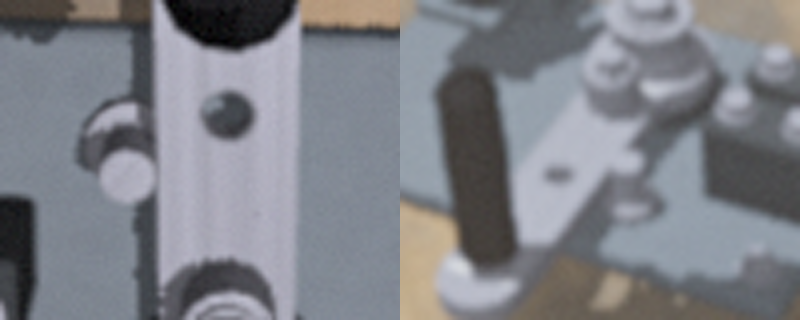

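The post top meets the arm's edge at (157,180) in the close-up, and the gripper is clear of everything. Handing in.

```bash
python3 -c "
from h import *
print(close_job())"
```

```text
the job is handed in; nothing more can be done
None
```

The bender is open: the pin is parked up in its +60° rest notch and the swing arm is against its stop post. The gripper is clear, nothing loose was touched, and I handed the job in at about 15 s.

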